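Put the drilling set back in its caddy

ROBOT

A 6-joint arm with a two-finger parallel gripper is mounted at the origin on the work surface. World frame = base frame: x ahead of the robot, y to its left, z up, the work surface at z = 0. Lengths are in m, angles in degrees, forces in N, time in s.
With the tool pointing down it reaches from about 0.25 to 0.775 m from the base axis. Payload 4 kg.
Tool frame: the origin (TCP) lies on the front face of the gripper's body, between the roots of the fingers; the fingertips stand 73 mm ahead of it and the grasp point (between the pads) lies 54 mm ahead of it; z points along the fingers, y is the line along which they close (so a half turn about z gives the same grasp; the last joint's range is limited). The gripper opens to 85 mm and grips with 20 to 120 N. Pads are 22 mm wide; open, the fingers measure 114 mm over their backs; the gripper's body (76 mm by 85 mm) begins 54 mm behind the grasp point. The pads swing forward as they close: fully open they stand 13 mm farther back than shut.
Start: joints at [60.785, 4.996, 78.535, -0, 96.463, -5.907], TCP at [0.218, 0.505, 0.304] pointing down, gripper open.
Joint ranges: [-177.83, 177.83], [-43.37, 116.18], [15.69, 146.23], [-61.86, 241.86], [9.47, 152.12], [-147.06, 147.06]. Speed limits (degrees/s): [159.86, 159.86, 180, 180, 180, 180].

INTERFACE

Orientations are given as [roll, pitch, yaw] about the fixed x, y, z axes, in that order (R = Rz(yaw) Ry(pitch) Rx(roll)).
In Python, from rig import * gives the robot as it stands.
- The arm moves only by the shell command python3 -m crank 'ROWS' [FORCE]. ROWS is JSON, one flat list of numbers, 5 for each row, row after row: the closure in counts, from 0 (fully open) to 255 (shut), then the shift along the tool's x, y, z in mm, then the turn about the tool's z in rad. In form: [fingers, tx, ty, tz, yaw, fingers, tx, ty, tz, yaw, ...]. A call has 1 to 20 rows; each row is the pose to reach, as a shift and turn from the pose commanded when the call began, along the tool's axes at that moment; what a row does not reach only later rows make up. A row lasts 1/12 s, in which the tool goes at most 41.7 mm and 7.16 degrees, less where a joint would pass 70% of its speed; a pose out of reach is approached as far as the arm can. A call with a gripper value outside its range is refused whole. The fingers move at their own pace and stop on an object; FORCE is the grip in N (left out, the last holds). Time passes only in rows, so rows that repeat a pose let the fingers close. It gives the time, the measured TCP pose, the force, the opening and the grip force at its end, in the units of the state.
- state(): the state, without advancing time (a new reading comes with each control period).
- grab_frame(name): name is "scene" or "top" or "wrist"; returns the picture (420x560x3 uint8, blue, green, red); there is no depth.
- camera_params(name): a dict with "fx", "fy", "cx", "cy" (pixels), "R" (3x3) and "t" (3): a world point X has camera coordinates R X + t; the wrist camera has in their place "T_tool_cam" (4x4, takes a point from camera to tool coordinates, whose origin is the TCP and whose axes are the flange's). Camera axes: x right, y down, z forward; pixel columns grow to the right and rows downward; lengths in m; the calibration is good to about 2 mm. A picture is of the moment at which its call begins: read the wrist's pose just before it. camera_params takes no time and is no camera call.
- hand_in(): hands the job in; it is judged then, once.
The state is a dict: "time": time; "joint_positions": joint angles; "joint_vel": joint speeds; "tau": joint torques, N m; "position": TCP position; "tool_rot": TCP orientation; "force": force on the tool from outside, world axes, zero at the start; "wrist_torque": the same for the moment, N m; "width": opening from 0.0 (shut) to 1.0 (fully open); "finger_force": force on a finger pad.
Only numpy, scipy, OpenCV 4.12 (cv2) and the standard library are available. Lean on these libraries where they do the work, as an engineer would, in place of code of your own. Each camera call takes 0.05 s, during which the arm holds its last target. There are 200 camera calls.

TASK

Put the drilling set back in the green caddy, each piece in the recess made for it: the slotted clamp strap lying flat in the long recess, the step block standing on its base in the shorter rectangular one, and the long hexagon nut standing in the round one. Snap the pointed centre punch lengthwise, about centred, into the pair of spring clips, pressed fully home. Leave the plain bar without a slot and the flat-bladed cold chisel where they lie, and let go of everything.

Things in the scene. Friction and masses are not known exactly. Their poses are not given: they have to be found in the camera images.
- strap_mid (a point): Centre (half-way up) of the loose clamp strap: a grey steel bar 92 x 32 x 20 mm (x, y, z), with an open slot 50 mm long and 12 mm wide through its middle along x. Lies flat on the table. About 0.35 kg.
- step_block_mid (a point): Centre of the loose step block: a grey steel staircase 64 x 32 x 40 mm (x, y, z), standing on its base on the table; four steps, each 16 mm long, 16, 24, 32 and 40 mm high, rising towards +x. The point lies 20 mm above its underside, mid-length and mid-width. About 0.45 kg.
- long_nut_mid (a point): Centre of the loose long hexagon nut: grey steel, 30 mm across flats (34.6 mm across corners), 36 mm tall, standing on end on the table, dark hole on top. z up; two of its flats face +y and -y. About 0.16 kg.
- punch_mid (a point): Mid-length centre of the loose centre punch lying along x on the table: grey steel, 120 mm long, 16 mm thick. From -60 to -48 mm a square head 16 x 16 mm, from -48 to +40 mm a round 16 mm shank, from +40 to +60 mm a taper to a point. The point lies 8 mm above its underside. About 0.15 kg.
- plain_bar_mid (a point): Centre of the look-alike plain bar: grey steel 92 x 32 x 20 mm with no slot. Does not belong; leave it.
- chisel_mid (a point): Mid-length centre of the look-alike cold chisel lying along x: grey steel, 120 mm long, square 16 mm shank that ends towards +x in a flat blade 30 mm wide. Does not belong; leave it.
- nest_strap_floor (a point): Centre of the floor of the strap's recess, a rectangle 112 x 52 mm (x, y) and 5 mm deep in its plastic plate; z up. The floor is 8 mm and the plate's top 13 mm above the table. Four fixed plates, each 124 x 80 x 9 mm, lie two by two in a green caddy with a 12 mm rim, in changing places.
- nest_step_floor (a point): Centre of the floor of the step block's recess, a rectangle 84 x 52 mm (x, y) and 5 mm deep in a plate like the strap's, at the same heights. Either way round along x will do.
- nest_nut_floor (a point): Centre of the floor of the nut's recess, a round one of 52 mm diameter and 5 mm deep in a plate like the strap's, at the same heights. Any yaw of the nut will do.
- clip_seat (a point): Where punch_mid is when the punch is fully home, 37 mm above the table, 24 above the plate; x along the punch (either way), z up. Two clips, 26 mm either side along x, each 9 mm long, hold the round shank; 43 mm between them is free for fingers. Sprung jaws with flared lips, tops 52 mm above the table: the punch stops on them 13 mm above home; pushed down with about 10 N it snaps past.
Things that resemble listed ones, but are neither listed nor needed, are in the scene too. What is shaped like the part that bears long_nut_mid but brown or turquoise is not meant. Leave any yellow look-alike of the part that bears nest_strap_floor alone.

How it is judged:
By the outcome, as a careful person would: the job done as asked, in the order asked, and still so for the second after the job is handed in, with the robot touching nothing.
It also fails if it takes over 109 s, if anything falls off the work surface, if the arm or the gripper's body presses on something with over 40 N, if the wrist force passes 120 N, or if a joint passes its speed limit or range.

## Working session

There is one attempt and no reset: what is moved stays moved. The work goes in short steps, Python scripts to look and compute and a shell command to move; the robot and the scene stay as the last step left them, time stands still between calls to the robot, and variables do not carry over. Pictures are saved under pics/ and viewed, at most 20 in all, crops included, and the job is handed in when it is done.

```bash
mkdir -p pics; python3 - <<'E'
from rig import *
import cv2,numpy as np
s=state();print(s['time'],s['position'],s['tool_rot'],s['width'])
for n in("top","scene"):
    cv2.imwrite(f"pics/{n}0.png",grab_frame(n))
    p=camera_params(n);print(n,{k:np.round(np.array(v),4).tolist() for k,v in p.items()})
print(camera_params("wrist"))
E
```

```text
0.0 [0.21744379 0.50479739 0.30271441] [-1.79869642e+02 -1.25590600e-02  1.56693425e+02] 1.0006346257630325
top {'fx': 432.8211, 'fy': 432.8211, 'cx': 279.8168, 'cy': 211.8524, 'R': [[-0.0083, -1.0, 0.0015], [-0.9879, 0.0079, -0.1549], [0.1549, -0.0028, -0.9879]], 't': [0.0415, 0.4406, 1.2317]}
scene {'fx': 533.9094, 'fy': 533.9094, 'cx': 283.4355, 'cy': 210.846, 'R': [[-0.617, 0.7867, -0.0212], [0.458, 0.337, -0.8226], [-0.64, -0.5173, -0.5682]], 't': [0.2505, -0.1589, 1.543]}
{'fx': 314.18910834054645, 'fy': 314.18910834054645, 'cx': 282.01889314670075, 'cy': 212.2121722989675, 'T_tool_cam': array([[-3.31413216e-04, -9.46094428e-01, -3.23890758e-01,
         8.39803305e-02],
       [ 9.99999804e-01, -4.85349380e-04,  3.94494717e-04,
         9.86199720e-04],
       [-5.30429432e-04, -3.23890564e-01,  9.46094404e-01,
        -7.07983281e-02],
       [ 0.00000000e+00,  0.00000000e+00,  0.00000000e+00,
         1.00000000e+00]])}
```

View pics/top0.png

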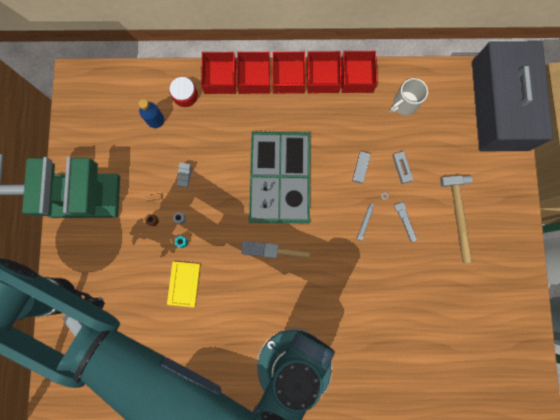

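View pics/scene0.png

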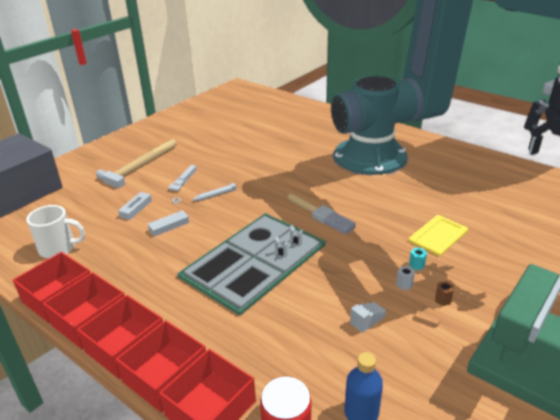

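The top view shows the strap at (403,167), plain bar (362,167), step block (184,174), nut (179,217), punch (366,222), chisel (405,222) and the caddy around (280,177). In the caddy, the long recess is at (295,155), the shorter one at (266,154), the round one at (294,198) and the clips at (267,195).

```bash
cat > h.py <<'E'
from rig import *
import cv2,numpy as np
from scipy.spatial.transform import Rotation as Ro
def cam(n,s=None):
    p=camera_params(n);K=np.array([[p['fx'],0,p['cx']],[0,p['fy'],p['cy']],[0,0,1]])
    if n=="wrist":
        s=s or state();W=np.eye(4);W[:3,:3]=Ro.from_euler('xyz',s['tool_rot'],degrees=True).as_matrix();W[:3,3]=s['position']
        M=np.linalg.inv(W@p['T_tool_cam']);return K,M[:3,:3],M[:3,3]
    return K,np.array(p['R']),np.array(p['t'])
def cast(c,uv,z):
    K,R,t=c;uv=np.atleast_2d(uv).astype(float)
    d=(R.T@np.linalg.inv(K)@np.c_[uv,np.ones(len(uv))].T).T
    C=-R.T@t;return C+d*((z-C[2])/d[:,2])[:,None]
def proj(c,X):
    K,R,t=c;x=K@(R@np.atleast_2d(X).T+t[:,None]);return (x[:2]/x[2]).T
def snap(name):
    s=state();im=grab_frame("wrist");cv2.imwrite(f"pics/{name}.png",im)
    np.save(f"pics/{name}.npy",np.r_[s['position'],s['tool_rot']]);return im,cam("wrist",s)
def load(name):
    a=np.load(f"pics/{name}.npy");return cv2.imread(f"pics/{name}.png"),cam("wrist",dict(position=a[:3],tool_rot=a[3:]))
def go(x,y,yaw=None,z=None):
    "shift (mm, tool axes) and turn from present pose to TCP x,y(,z), tool yaw deg"
    s=state();R=Ro.from_euler('xyz',s['tool_rot'],degrees=True).as_matrix();p=s['position']
    d=R.T@(np.array([x,y,p[2] if z is None else z])-p)*1000
    t=None
    if yaw is not None:
        t=-(yaw-s['tool_rot'][2]);t=(t+90)%180-90
    print("shift",d.round(1),"turn rad",None if t is None else round(np.radians(t),3),"now",p.round(4),s['tool_rot'].round(1),"j6",s['joint_positions'][5].round(1))
E
python3 - <<'E'
from h import *
c=cam("top")
for n,uv,z in[("strap",(403,167),.02),("plain",(362,167),.02),("step",(184,174),.03),("nut",(179,217),.036),("punch",(366,222),.008),("chis",(405,222),.008),("long",(295,155),.01),("short",(266,154),.01),("round",(294,198),.01),("clip",(267,195),.03)]:
    X=cast(c,uv,z)[0];print(n,X.round(3))
# wrist camera viewing point
T=camera_params("wrist")['T_tool_cam'];print(T[:3,2])
go(.6,-.1,None,.35)
im=cv2.imread("pics/top0.png")
cv2.imwrite("pics/t1.png",cv2.resize(im[120:260,140:430],None,fx=2.7,fy=2.7,interpolation=cv2.INTER_CUBIC))
E
```

```text
strap [ 0.577 -0.334  0.02 ]
plain [ 0.578 -0.21   0.02 ]
step [0.558 0.322 0.03 ]
nut [0.428 0.332 0.036]
punch [ 0.412 -0.218  0.008]
chis [ 0.412 -0.335  0.008]
long [ 0.62 -0.01  0.01]
short [0.623 0.078 0.01 ]
round [ 0.486 -0.005  0.01 ]
clip [0.492 0.075 0.03 ]
[-3.23890758e-01  3.94494717e-04  9.46094404e-01]
shift [-590.6 -404.3  -46.5] turn rad None now [0.2175 0.5049 0.3028] [-179.9   -0.   156.7] j6 -5.9
```

View pics/t1.png

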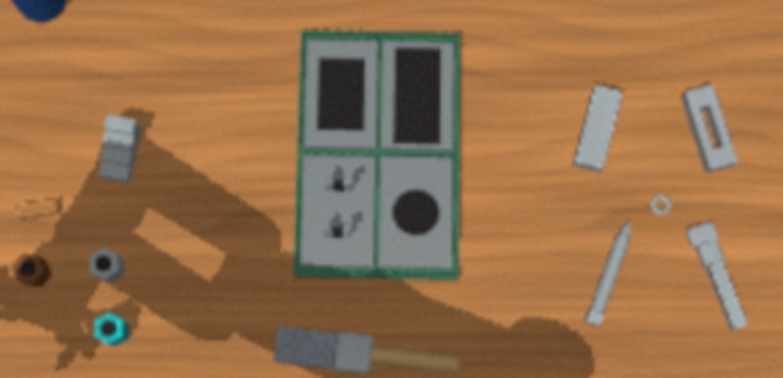

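Enlarged, the strap (slot visible, crop (709,128)), punch (point up, (610,275)), grey nut (105,264), step block (118,148, high end up) and recesses are confirmed. I'll move the wrist camera over strap, punch and caddy.

```bash
sed -i 's/t=(t+90)%180-90/t=(t+180)%360-180/' h.py; python3 -c "
from h import *
go(.57,-.15,0,.30)"
```

```text
shift [-582.8 -462.     3.6] turn rad 2.735 now [0.2175 0.5049 0.3028] [-179.9   -0.   156.7] j6 -5.9
```

```bash
python3 -m crank '[0,-583,-462,4,2.735,0,-583,-462,4,2.735,0,-583,-462,4,2.735,0,-583,-462,4,2.735,0,-583,-462,4,2.735,0,-583,-462,4,2.735,0,-583,-462,4,2.735,0,-583,-462,4,2.735,0,-583,-462,4,2.735,0,-583,-462,4,2.735,0,-583,-462,4,2.735,0,-583,-462,4,2.735,0,-583,-462,4,2.735,0,-583,-462,4,2.735,0,-583,-462,4,2.735,0,-583,-462,4,2.735,0,-583,-462,4,2.735,0,-583,-462,4,2.735,0,-583,-462,4,2.735,0,-583,-462,4,2.735]'; python3 -c "
from h import *
go(.57,-.15,0,.30)"
```

```text
time: 1.77
position: [0.5706, -0.1523, 0.2978]
tool_rot: [-179.9, 0.2, 12.9]
force: [-0.2, 0.4, 1.0]
width: 0.997
finger_force: 0.0
shift [-0.1 -2.3 -2.2] turn rad 0.225 now [ 0.5706 -0.1523  0.2978] [-179.9    0.2   12.9] j6 56.7
```

```bash
python3 -c "
from h import *
snap('w1')"
```

```text
(no output)
```

View pics/w1.png

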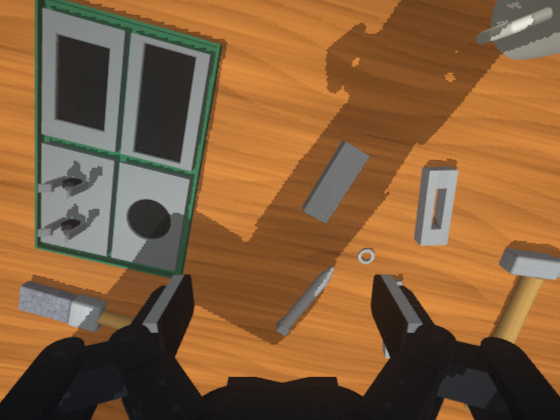

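The wrist view shows the strap at (437,205), the punch at (305,300), the long recess at (167,102), the short one at (83,83), the round one at (149,219), and the clips at (70,182) and (70,222).

```bash
cat >> h.py <<'E'
def rect(c,cnt,z):
    X=cast(c,cnt.reshape(-1,2),z)[:,:2]*1000
    (cx,cy),(w,h),a=cv2.minAreaRect(X.astype(np.float32))
    if w<h:w,h,a=h,w,a+90
    return (round(cx,1),round(cy,1)),(round(w,1),round(h,1)),round((a+90)%180-90,1)
def blobs(im,c,kind,z,amin=60,box=None):
    hsv=cv2.cvtColor(im,cv2.COLOR_BGR2HSV)
    m=((hsv[...,1]<60)&(hsv[...,2]>60)) if kind=="grey" else (hsv[...,2]<60)
    m=m.astype(np.uint8)*255
    out=[]
    for k in cv2.findContours(m,cv2.RETR_EXTERNAL if kind=="grey" else cv2.RETR_LIST,cv2.CHAIN_APPROX_NONE)[0]:
        if cv2.contourArea(k)<amin: continue
        u,v=k.reshape(-1,2).mean(0)
        if box and not(box[0]<u<box[2] and box[1]<v<box[3]):continue
        print(kind,(int(u),int(v)),int(cv2.contourArea(k)),rect(c,k,z))
E
python3 - <<'E'
from h import *
im,c=load('w1')
blobs(im,c,"grey",.02,box=(260,130,470,340))
blobs(im,c,"grey",.008,box=(260,250,340,340))
blobs(im,c,"dark",.012,box=(30,20,220,260))
E
```

```text
grey (401, 302) 712 ((448.9, -339.8), (102.9, 23.4), 40.3)
grey (304, 300) 835 ((422.9, -213.4), (121.0, 19.8), -20.4)
grey (365, 255) 171 ((501.9, -271.6), (19.6, 18.5), 17.4)
grey (435, 204) 2529 ((580.1, -331.0), (95.7, 40.0), 14.6)
grey (334, 181) 2290 ((581.5, -208.1), (91.1, 34.7), -16.3)
grey (304, 300) 835 ((415.0, -216.2), (125.1, 20.4), -20.4)
dark (70, 223) 90 ((459.8, 88.9), (23.4, 11.3), -55.8)
dark (149, 218) 1195 ((487.1, -4.5), (49.6, 48.6), 54.9)
dark (71, 181) 92 ((513.9, 88.0), (23.2, 8.7), -71.9)
dark (163, 102) 4999 ((621.3, -7.7), (110.9, 50.7), -1.6)
dark (81, 81) 3940 ((623.5, 78.5), (83.2, 50.7), -1.7)
dark (39, 89) 379 ((598.8, 121.3), (188.7, 4.8), -1.4)
```

```bash
python3 -c "
from h import *
go(.579,-.333,15,.17)"
```

```text
shift [-31.4 179.4 128. ] turn rad -0.039 now [ 0.5704 -0.1513  0.2982] [-1.799e+02  1.000e-01  1.280e+01] j6 56.9
```

```bash
python3 -m crank '[0,-31,179,128,-0.039,0,-31,179,128,-0.039,0,-31,179,128,-0.039,0,-31,179,128,-0.039,0,-31,179,128,-0.039,0,-31,179,128,-0.039,0,-31,179,128,-0.039,0,-31,179,128,-0.039]'; python3 -c "
from h import *
im,c=snap('w2')
blobs(im,c,'grey',.02)
blobs(im,c,'dark',.02)
"
```

```text
time: 2.48
position: [0.5815, -0.3307, 0.1711]
tool_rot: [-179.9, 0.0, 15.7]
force: [1.1, -0.2, 0.7]
width: 0.997
finger_force: 0.0
grey (239, 348) 1356 ((453.2, -326.2), (56.5, 29.2), 18.8)
grey (131, 317) 71 ((463.5, -230.1), (25.0, 3.8), -22.5)
grey (459, 312) 2767 ((539.6, -492.3), (100.6, 36.8), 87.9)
grey (200, 288) 346 ((507.3, -282.2), (19.8, 16.4), 15.8)
grey (401, 302) 658 ((539.9, -444.7), (64.5, 14.5), 42.8)
grey (162, 303) 645 ((485.2, -251.8), (64.9, 14.5), -11.4)
grey (289, 219) 4761 ((581.1, -335.2), (95.2, 31.3), 14.9)
grey (127, 173) 6249 ((582.5, -212.3), (96.2, 35.7), -16.4)
dark (281, 368) 35647 ((460.2, -359.0), (540.0, 158.2), -74.0)
```

View pics/w2.png

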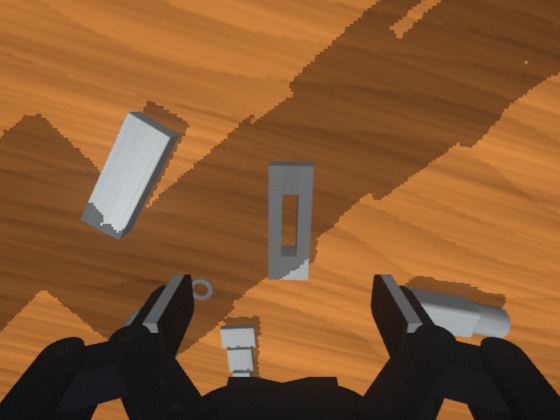

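The strap sits at (290,220) between the fingers, well aligned. Next I'll descend.

```bash
python3 -c "
from h import *
go(.5797,-.335,14.9,.078)"
```

```text
shift [-3.8  4.  94.8] turn rad 0.015 now [ 0.5822 -0.3301  0.1728] [-1.80e+02 -1.00e-01  1.58e+01] j6 39.8
```

```bash
python3 -m crank '[0,-3,4,40,0.015,0,-3,4,75,0.015,0,-3,4,93,0.015,0,-3,4,93,0.015,0,-3,4,93,0.015,255,-3,4,93,0.015,255,-3,4,93,0.015,255,-3,4,93,0.015,255,-3,4,93,0.015,255,-3,4,93,0.015,255,-3,4,93,0.015,255,-3,4,93,0.015,255,-3,4,93,0.015,255,-3,4,93,0.015]' 60; python3 -c "
from h import *
go(.621,-.008,-1.6,.16)"
```

```text
time: 3.7
position: [0.5807, -0.3362, 0.0809]
tool_rot: [179.9, -0.1, 14.8]
force: [-0.4, 1.5, 5.1]
width: 0.355
finger_force: 62.1
shift [ 123.1 -306.8  -79.4] turn rad 0.287 now [ 0.5807 -0.3362  0.0809] [ 1.799e+02 -1.000e-01  1.480e+01] j6 40.3
```

```bash
python3 -m crank '[255,0,0,-40,0,255,0,0,-80,0,255,20,-40,-80,0.1,255,123,-307,-80,0.287,255,123,-307,-80,0.287,255,123,-307,-80,0.287,255,123,-307,-80,0.287,255,123,-307,-80,0.287,255,123,-307,-80,0.287,255,123,-307,-80,0.287,255,123,-307,-80,0.287,255,123,-307,-80,0.287,255,123,-307,-80,0.287,255,123,-307,-80,0.287,255,123,-307,-80,0.287]' 60; python3 -c "
from h import *
go(.621,-.008,-1.6,.091)
im,c=snap('w3')
blobs(im,c,'grey',.08)
blobs(im,c,'dark',.013)"
```

```text
time: 4.95
position: [0.62, -0.0091, 0.1583]
tool_rot: [180.0, 0.1, -1.7]
force: [0.8, -0.3, -4.7]
width: 0.354
finger_force: 61.3
shift [ 1.  -1.1 67.3] turn rad -0.002 now [ 0.62   -0.0091  0.1583] [ 1.8e+02  1.0e-01 -1.7e+00] j6 85.7
grey (170, 408) 369 ((521.6, 64.8), (32.3, 13.1), -39.9)
grey (188, 379) 88 ((544.8, 51.6), (14.5, 5.3), -32.4)
grey (532, 386) 758 ((533.3, -160.5), (32.0, 17.7), -21.9)
grey (165, 310) 1360 ((597.2, 57.5), (52.5, 19.9), -76.2)
grey (535, 264) 4857 ((618.4, -147.0), (66.2, 34.8), -16.2)
grey (282, 264) 22742 ((617.8, -7.9), (144.2, 61.2), -1.8)
grey (163, 211) 17808 ((648.5, 50.2), (86.5, 57.6), -1.6)
dark (188, 379) 131 ((473.2, 79.5), (23.1, 9.5), -32.4)
dark (418, 371) 91 ((476.9, -124.2), (26.2, 3.9), 40.8)
dark (146, 370) 83 ((485.3, 116.0), (23.1, 3.9), -44.3)
dark (283, 362) 36151 ((503.6, -4.1), (487.7, 160.3), 88.3)
dark (281, 264) 818 ((585.9, -6.8), (36.5, 15.8), -1.7)
dark (165, 217) 6767 ((624.1, 77.3), (80.9, 49.5), -1.7)
dark (281, 167) 2920 ((660.9, -9.1), (51.4, 32.5), 89.9)
```

View pics/w3.png

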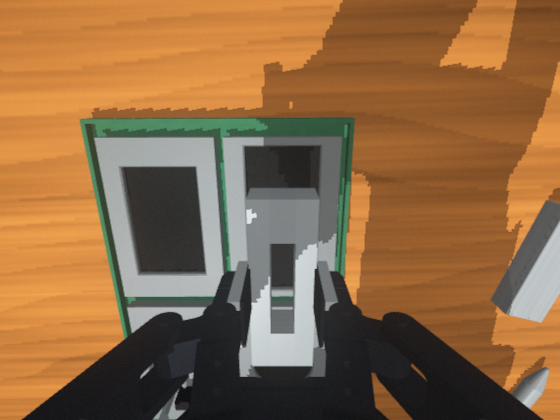

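```bash
python3 -m crank '[255,1,-1,30,0,255,1,-1,55,0,255,1,-1,65,0,255,1,-1,69,0,255,1,-1,69,0,255,1,-1,69,0,100,1,-1,69,0,100,1,-1,69,0,100,1,-1,69,0,100,1,-1,69,0,100,1,-1,40,0,0,1,-1,0,0,0,1,-1,-20,0,0,1,-1,-20,0]'; python3 -c "
from h import *
go(.558,.318,-1.6,.22)
im,c=snap('w4')
blobs(im,c,'grey',.028,1000)
"
```

```text
time: 6.17
position: [0.6246, -0.0068, 0.1872]
tool_rot: [179.9, -0.8, -1.6]
force: [1.2, -0.2, 1.1]
width: 0.99
finger_force: 0.0
shift [ -75.1 -322.8  -34.2] turn rad -0.0 now [ 0.6246 -0.0068  0.1872] [179.9  -0.8  -1.6] j6 85.8
grey (284, 332) 7477 ((513.5, -4.9), (100.2, 75.8), -1.6)
grey (209, 340) 4297 ((507.5, 65.9), (116.2, 56.9), -1.8)
grey (519, 253) 5220 ((587.8, -196.3), (89.7, 45.3), -16.4)
grey (285, 211) 13778 ((626.1, -8.1), (117.5, 75.9), -1.6)
grey (177, 227) 14566 ((604.8, 74.0), (166.7, 80.0), -3.1)
```

View pics/w4.png

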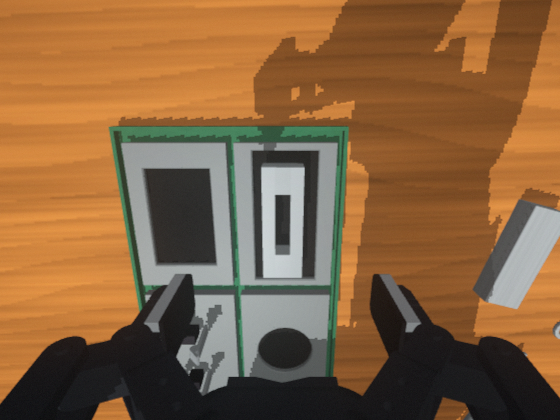

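The strap lies in the long recess, with its near end at (282,278) close to the recess edge. I'll check the numbers.

```bash
python3 - <<'E'
from h import *
im,c=load('w4')
print("strap top far",cast(c,(283,165),.028),"bottom near",cast(c,(282,278),.008))
print("recess far",cast(c,(285,151),.013),"near",cast(c,(285,280),.013),"nearfloor",cast(c,(285,280),.008))
print([int(x) for x in im[240:300,268].mean(1)])
print([int(x) for x in im[240:300,283].mean(1)])
E
```

```text
strap top far [[ 0.66825686 -0.00769747  0.028     ]] bottom near [[ 0.56251658 -0.00396052  0.008     ]]
recess far [[ 0.67654879 -0.00952177  0.013     ]] near [[ 0.563321   -0.00664677  0.013     ]] nearfloor [[ 0.56039324 -0.00661815  0.008     ]]
[207, 207, 206, 208, 208, 207, 207, 207, 208, 208, 207, 208, 207, 208, 207, 208, 208, 207, 207, 208, 207, 207, 206, 207, 206, 206, 205, 206, 206, 205, 207, 206, 205, 205, 205, 206, 205, 186, 113, 131, 154, 168, 168, 167, 157, 118, 68, 69, 71, 74, 79, 80, 79, 80, 104, 153, 165, 165, 167, 167]
[45, 45, 46, 45, 56, 86, 96, 95, 98, 97, 99, 99, 99, 98, 128, 187, 206, 204, 204, 205, 203, 201, 201, 202, 203, 202, 202, 203, 201, 201, 201, 200, 202, 200, 202, 201, 200, 182, 115, 135, 149, 165, 164, 166, 155, 113, 70, 70, 69, 74, 79, 78, 80, 80, 101, 149, 164, 166, 162, 164]
```

```bash
python3 -m crank '[0,-75,-323,-34,0,0,-75,-323,-34,0,0,-75,-323,-34,0,0,-75,-323,-34,0,0,-75,-323,-34,0,0,-75,-323,-34,0,0,-75,-323,-34,0,0,-75,-323,-34,0,0,-75,-323,-34,0,0,-75,-323,-34,0,0,-75,-323,-34,0]'; python3 -c "
from h import *
im,c=snap('w5')
blobs(im,c,'grey',.02,100)
blobs(im,c,'dark',.036,100)
"
```

```text
time: 7.13
position: [0.555, 0.3182, 0.2115]
tool_rot: [179.9, 0.1, -1.6]
force: [1.3, -0.5, -0.2]
width: 1.003
finger_force: 0.0
grey (269, 325) 1273 ((427.3, 336.4), (61.1, 32.5), 0.9)
grey (401, 303) 627 ((451.5, 203.3), (76.7, 17.2), 25.5)
grey (162, 303) 628 ((458.2, 440.3), (76.6, 16.8), -28.7)
grey (528, 261) 6707 ((493.1, 87.4), (121.9, 79.3), -1.5)
grey (275, 196) 2651 ((561.1, 324.5), (65.5, 34.7), -11.6)
grey (537, 120) 2956 ((624.5, 100.9), (120.8, 43.6), -1.2)
dark (269, 336) 166 ((427.8, 335.2), (15.4, 15.3), 88.4)
dark (541, 292) 402 ((469.6, 84.8), (50.4, 12.5), 56.0)
dark (279, 366) 36395 ((406.9, 325.6), (600.3, 175.9), 88.3)
dark (544, 241) 499 ((522.6, 96.6), (35.0, 18.8), 62.7)
dark (40, 274) 9637 ((507.1, 544.5), (132.3, 93.1), -0.1)
dark (550, 117) 1802 ((622.8, 120.7), (81.3, 22.7), 14.5)
dark (508, 192) 5491 ((555.6, 137.2), (268.2, 88.4), 14.5)
```

View pics/w5.png

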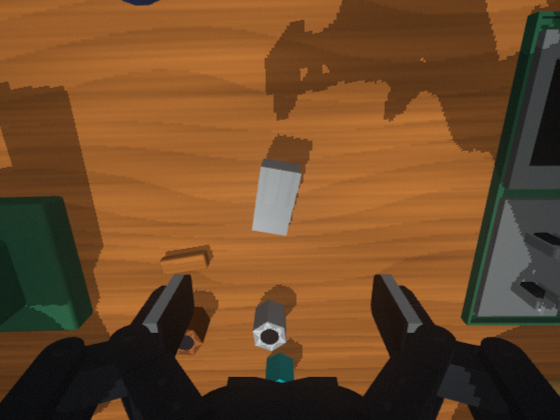

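The step block is at (276,198), yaw about -11°; the grey nut is at (269,325).

```bash
python3 - <<'E'
from h import *
im,c=load('w5')
f=cast(c,[(261,169),(301,173)],.04);n=cast(c,[(253,231),(288,236)],.016)
F=f.mean(0);N=n.mean(0);d=F-N
print(f.round(4),n.round(4),"mid",(F+N)/2,"ang",np.degrees(np.arctan2(d[1],d[0])),np.hypot(d[0],d[1]))
m=(F+N)/2;u=d[:2]/np.hypot(*d[:2]);g=m[:2]+.006*u;print(g)
go(g[0],g[1],-11.6,.080)
E
```

```text
[[0.5912 0.3345 0.04  ]
 [0.5872 0.3034 0.04  ]] [[0.5294 0.3464 0.016 ]
 [0.5236 0.3145 0.016 ]] mid [0.55787196 0.32471383 0.028     ] ang -10.379120251702574 0.06376671465795201
[0.56377378 0.32363287]
shift [  8.5  -6.7 131.6] turn rad 0.174 now [0.5553 0.3174 0.2117] [ 1.799e+02  1.000e-01 -1.700e+00] j6 116.3
```

```bash
python3 -m crank '[0,8,-7,40,0.16,0,8,-7,80,0.16,0,8,-7,110,0.16,0,8,-7,127,0.16,0,8,-7,131,0.16,0,8,-7,131,0.16,255,8,-7,131,0.16,255,8,-7,131,0.16,255,8,-7,131,0.16,255,8,-7,131,0.16,255,8,-7,131,0.16,255,8,-7,131,0.16,255,8,-7,131,0.16,255,8,-7,131,0.16,255,8,-7,131,0.16]' 60; python3 -c "
from h import *
go(.6295,.078,-1.6,.17)"
```

```text
time: 8.43
position: [0.5646, 0.3252, 0.0841]
tool_rot: [-179.9, -0.2, -10.8]
force: [-0.5, -1.5, 6.4]
width: 0.36
finger_force: 64.7
shift [110.3 230.7 -85.8] turn rad -0.16 now [0.5646 0.3252 0.0841] [-179.9   -0.2  -10.8] j6 125.8
```

```bash
python3 -m crank '[255,0,0,-40,0,255,0,0,-85,0,255,20,40,-85,0,255,110,231,-85,-0.16,255,110,231,-85,-0.16,255,110,231,-85,-0.16,255,110,231,-85,-0.16,255,110,231,-85,-0.16,255,110,231,-85,-0.16,255,110,231,-85,-0.16,255,110,231,-85,-0.16,255,110,231,-85,-0.16,255,110,231,-85,-0.16]' 60; python3 -c "
from h import *
go(.6295,.078,-1.6,.093)
im,c=snap('w6')"
```

```text
time: 9.52
position: [0.6278, 0.0793, 0.1662]
tool_rot: [-180.0, 0.1, -1.5]
force: [-0.1, 0.4, -5.4]
width: 0.357
finger_force: 64.2
shift [ 1.8  1.3 73.2] turn rad 0.002 now [0.6278 0.0793 0.1662] [-1.8e+02  1.0e-01 -1.5e+00] j6 93.5
```

View pics/w6.png

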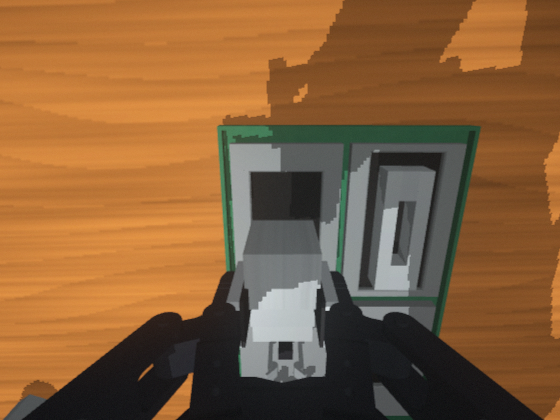

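The step block is held square over the short recess (285,195), and the strap is well seated at (405,225). Lowering now.

```bash
python3 -m crank '[255,2,1,30,0,255,2,1,55,0,255,2,1,68,0,255,2,1,73,0,255,2,1,73,0,255,2,1,73,0,110,2,1,73,0,110,2,1,73,0,110,2,1,73,0,110,2,1,73,0,110,2,1,40,0,110,2,1,0,0,0,-20,1,-30,0,0,-60,1,-30,0,0,-60,1,-30,0]'; python3 -c "
from h import *
im,c=snap('w7')
go(.428,.325,-1.6,.2)"
```

```text
time: 10.82
position: [0.5626, 0.0787, 0.1976]
tool_rot: [-180.0, 0.3, -1.6]
force: [-0.2, 0.2, -2.3]
width: 0.963
finger_force: 0.0
shift [-143.9 -242.5   -2.5] turn rad 0.0 now [0.5651 0.0786 0.1972] [-1.8e+02  1.0e-01 -1.6e+00] j6 93.8
```

View pics/w7.png

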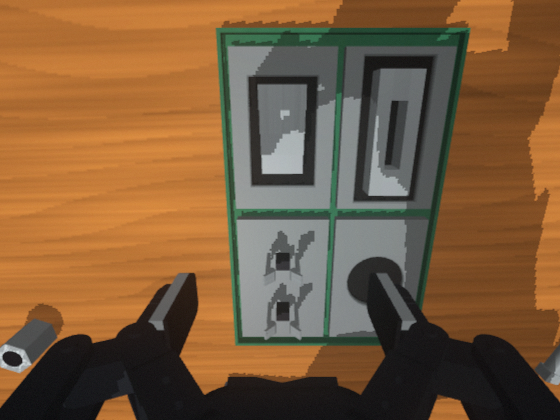

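The step block is seated at (283,130) with margin all round, and the clips show at (283,262) and (283,312). Next is the nut.

```bash
python3 -m crank '[100,-143,-255,20,0,100,-143,-255,20,0,100,-143,-255,20,0,100,-143,-255,20,0,100,-143,-255,20,0,100,-143,-255,20,0,100,-143,-255,20,0,100,-143,-255,20,0,100,-143,-255,20,0,100,-143,-255,20,0,100,-143,-255,20,0]'; python3 -c "
from h import *
im,c=snap('w8')
blobs(im,c,'grey',.036,100)
blobs(im,c,'dark',.036,100)
cv2.imwrite('pics/w8c.png',cv2.resize(im[120:330,140:420],None,fx=2.5,fy=2.5,interpolation=cv2.INTER_CUBIC))"
```

```text
time: 11.78
position: [0.4339, 0.3364, 0.1771]
tool_rot: [180.0, -0.0, -1.7]
force: [0.4, -1.1, 0.1]
width: 0.607
finger_force: 0.0
grey (526, 309) 2930 ((356.6, 142.3), (64.4, 41.2), 83.1)
grey (353, 289) 510 ((379.9, 282.7), (48.2, 12.0), 16.0)
grey (210, 289) 516 ((383.2, 395.8), (48.2, 12.0), -19.2)
grey (174, 242) 296 ((423.9, 417.2), (15.8, 15.6), 37.6)
grey (285, 226) 1786 ((433.6, 335.4), (43.8, 30.1), 4.8)
dark (297, 314) 258 ((358.2, 327.4), (15.3, 15.3), 88.3)
dark (281, 362) 35067 ((323.6, 341.2), (493.9, 160.1), 88.3)
dark (285, 232) 226 ((428.9, 333.7), (16.3, 14.0), 6.8)
dark (550, 173) 1262 ((469.7, 151.4), (83.1, 16.0), -1.2)
dark (19, 141) 4894 ((499.6, 512.8), (119.7, 32.1), -0.2)
```

View pics/w8c.png

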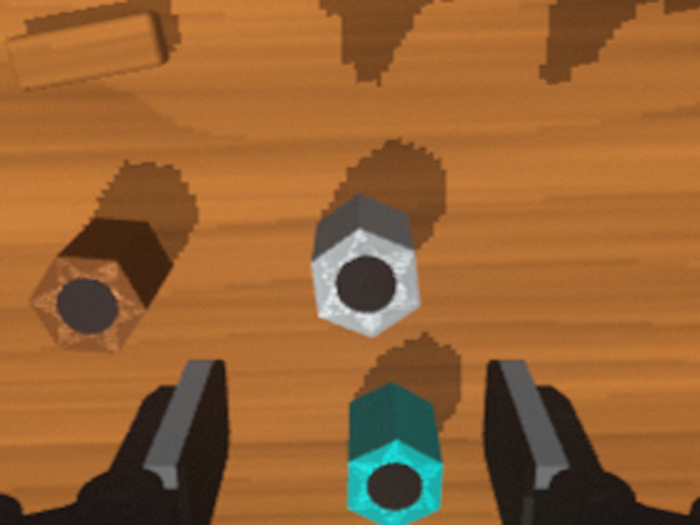

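Grey nut: flats face left and right, hole at crop (366,284), yaw about +5.5°. Brown (88,305) and turquoise (395,487) are clear of the part-open fingers.

```bash
python3 -c "
from h import *
go(.4288,.334,5.5,.081)"
```

```text
shift [-5.1  2.3 96.1] turn rad -0.126 now [0.4339 0.3362 0.1771] [180.   -0.   -1.7] j6 123.6
```

```bash
python3 -m crank '[100,-5,2,30,-0.126,100,-5,2,60,-0.126,100,-5,2,85,-0.126,100,-5,2,95,-0.126,100,-5,2,95,-0.126,100,-5,2,95,-0.126,255,-5,2,95,-0.126,255,-5,2,95,-0.126,255,-5,2,95,-0.126,255,-5,2,95,-0.126,255,-5,2,95,-0.126,255,-5,2,95,-0.126,255,-5,2,95,-0.126]' 60; python3 - <<'E'
from h import *
im,c=load('w7')
blobs(im,c,'dark',.013,100,box=(220,200,440,350))
go(.487,-.005,5.5,.17)
E
```

```text
time: 12.92
position: [0.4292, 0.3362, 0.0846]
tool_rot: [-179.9, -0.3, 5.6]
force: [0.2, -0.8, 6.4]
width: 0.336
finger_force: 61.4
dark (282, 310) 187 ((457.3, 82.5), (19.5, 10.7), -1.5)
dark (396, 300) 784 ((465.9, -27.4), (75.9, 18.1), 24.8)
dark (282, 260) 167 ((511.4, 81.0), (15.3, 11.8), -1.6)
dark (320, 315) 39020 ((504.0, 85.2), (624.1, 381.0), 88.5)
shift [ 24.6 345.1 -85.9] turn rad 0.002 now [0.4292 0.3362 0.0846] [-179.9   -0.3    5.6] j6 116.5
```

```bash
python3 -m crank '[255,0,0,-40,0,255,0,0,-85,0,255,5,40,-85,0,255,25,345,-85,0.1,255,25,345,-85,0.1,255,25,345,-85,0.1,255,25,345,-85,0.1,255,25,345,-85,0.1,255,25,345,-85,0.1,255,25,345,-85,0.1,255,25,345,-85,0.1,255,25,345,-85,0.1,255,25,345,-85,0.1,255,25,345,-85,0.1,255,25,345,-85,0.1]' 60; python3 -c "
from h import *
go(.487,-.005,None,.0930)
im,c=snap('w9')
blobs(im,c,'dark',.013,100)"
```

```text
time: 14.17
position: [0.486, -0.0042, 0.1668]
tool_rot: [-180.0, 0.0, -0.0]
force: [-0.3, -0.7, -1.4]
width: 0.341
finger_force: 60.6
shift [ 1.1  0.9 73.8] turn rad None now [ 0.486  -0.0042  0.1668] [-180.    0.   -0.] j6 82.8
dark (277, 304) 807 ((409.6, -2.8), (32.1, 31.7), -90.0)
dark (281, 361) 34953 ((364.6, -2.2), (506.5, 171.8), -89.9)
dark (170, 249) 182 ((461.8, 86.1), (17.0, 13.7), 77.9)
dark (283, 215) 2923 ((489.5, -4.2), (49.7, 45.8), 87.8)
dark (162, 180) 112 ((516.7, 84.9), (18.1, 6.0), 90.0)
dark (286, 28) 976 ((614.5, -5.5), (31.8, 11.4), -1.9)
dark (287, 61) 3192 ((598.2, -7.7), (65.6, 50.8), -1.9)
dark (161, 53) 2284 ((606.4, 77.8), (49.9, 49.1), 88.4)
```

View pics/w9.png

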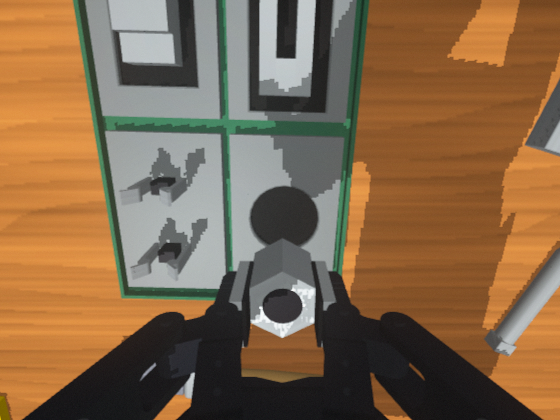

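The nut is held over the round recess (284,217). Lowering it.

```bash
python3 -m crank '[255,1,1,30,0,255,1,1,55,0,255,1,1,68,0,255,1,1,74,0,255,1,1,74,0,255,1,1,74,0,110,1,1,74,0,110,1,1,74,0,110,1,1,74,0,110,1,1,74,0,110,1,1,40,0,110,1,1,0,0,0,1,1,-30,0,0,1,1,-30,0]'; python3 -c "
from h import *
im,c=snap('w10')
go(.415,-.217,-19,.17)"
```

```text
time: 15.38
position: [0.4908, -0.0069, 0.2051]
tool_rot: [179.9, -0.9, -0.1]
force: [0.9, -0.6, 0.8]
width: 0.837
finger_force: 0.0
shift [-74.4 210.3  31.3] turn rad 0.329 now [ 0.4896 -0.0068  0.2018] [ 1.799e+02 -6.000e-01 -1.000e-01] j6 82.7
```

View pics/w10.png

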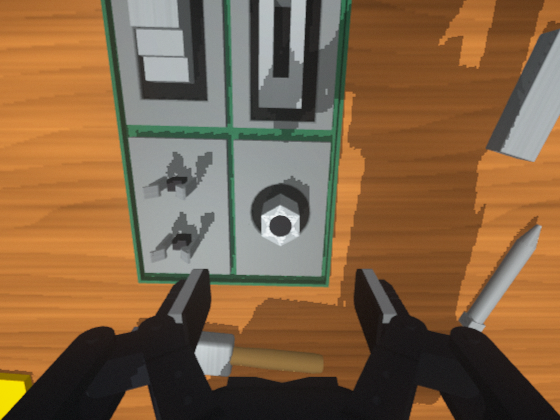

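The nut stands in the round recess (280,220). Next is the punch.

```bash
python3 -m crank '[0,-60,210,31,0.33,0,-60,210,31,0.33,0,-60,210,31,0.33,0,-60,210,31,0.33,0,-60,210,31,0.33,0,-60,210,31,0.33,0,-60,210,31,0.33,0,-60,210,31,0.33,0,-60,210,31,0.33]'; python3 -c "
from h import *
im,c=snap('w11')
blobs(im,c,'grey',.008,100)
cv2.imwrite('pics/w11c.png',im)"
```

```text
time: 16.18
position: [0.4268, -0.2153, 0.1653]
tool_rot: [-179.9, 0.1, -19.0]
force: [-0.4, 0.3, 0.1]
width: 0.999
finger_force: 0.0
grey (6, 388) 140 ((350.5, 92.7), (39.8, 10.1), -58.9)
grey (401, 302) 670 ((321.8, -286.4), (66.9, 14.9), 8.4)
grey (162, 303) 654 ((388.6, -91.5), (66.7, 14.9), -46.1)
grey (290, 227) 2543 ((414.9, -216.8), (124.8, 16.1), -21.3)
grey (23, 229) 6714 ((465.7, -25.9), (148.2, 67.7), -35.4)
grey (442, 177) 4909 ((409.9, -339.2), (126.7, 31.0), 18.8)
grey (338, 100) 715 ((495.3, -278.2), (20.2, 20.1), -45.1)
grey (197, 38) 4400 ((560.1, -202.2), (47.5, 36.1), -16.5)
```

View pics/w11.png

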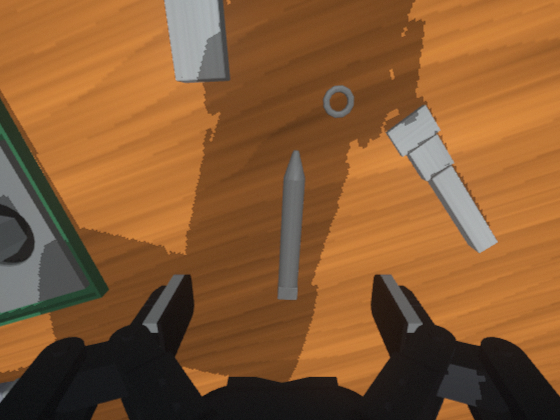

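The punch lies at (291,227), point up, and the chisel (440,180) is clear. Grasping the punch at mid-length.

```bash
python3 -c "
from h import *
go(.4147,-.2168,-21.3,.076)"
```

```text
shift [-11.1   5.7  89.6] turn rad 0.041 now [ 0.4271 -0.2151  0.1656] [-179.9    0.   -18.9] j6 75.4
```

```bash
python3 -m crank '[120,-11,6,30,0.04,120,-11,6,60,0.04,120,-11,6,80,0.04,120,-11,6,89,0.04,120,-11,6,89,0.04,120,-11,6,89,0.04,255,-11,6,89,0.04,255,-11,6,89,0.04,255,-11,6,89,0.04,255,-11,6,89,0.04,255,-11,6,89,0.04,255,-11,6,89,0.04,255,-11,6,89,0.04,255,-11,6,89,0.04]' 100; python3 -c "
from h import *
go(.486,.083,-1.6,.20)"
```

```text
time: 17.4
position: [0.4156, -0.219, 0.0791]
tool_rot: [180.0, -0.2, -21.3]
force: [-0.4, 1.3, 6.6]
width: 0.135
finger_force: 98.1
shift [ -43.8 -306.9 -121.1] turn rad -0.344 now [ 0.4156 -0.219   0.0791] [180.   -0.2 -21.3] j6 76.6
```

```bash
python3 -m crank '[255,0,0,-40,0,255,0,0,-80,0,255,0,0,-121,0,255,0,0,-121,-0.1,255,0,0,-121,-0.2,255,0,0,-121,-0.344,255,0,0,-121,-0.344]' 100; python3 -c "
from h import *
im,c=snap('w12')
go(.486,.083,-1.6,.20)
a=im[120:420,180:380];b=load('w7')[0][210:350,220:330]
A=cv2.resize(a,None,fx=2,fy=2,interpolation=cv2.INTER_CUBIC)[:600];B=cv2.resize(b,None,fx=3.6,fy=3.6,interpolation=cv2.INTER_CUBIC)
o=np.zeros((600,800,3),np.uint8);o[:,:400]=A;o[:B.shape[0],400:400+B.shape[1]]=B
cv2.imwrite('pics/w12c.png',o)"
```

```text
time: 17.98
position: [0.4144, -0.2185, 0.1985]
tool_rot: [180.0, -0.1, -1.5]
force: [0.1, -1.0, -1.1]
width: 0.132
finger_force: 98.2
shift [  63.  -303.4   -1.9] turn rad -0.001 now [ 0.4143 -0.2184  0.1982] [180.   -0.   -1.6] j6 56.9
```

View pics/w12c.png

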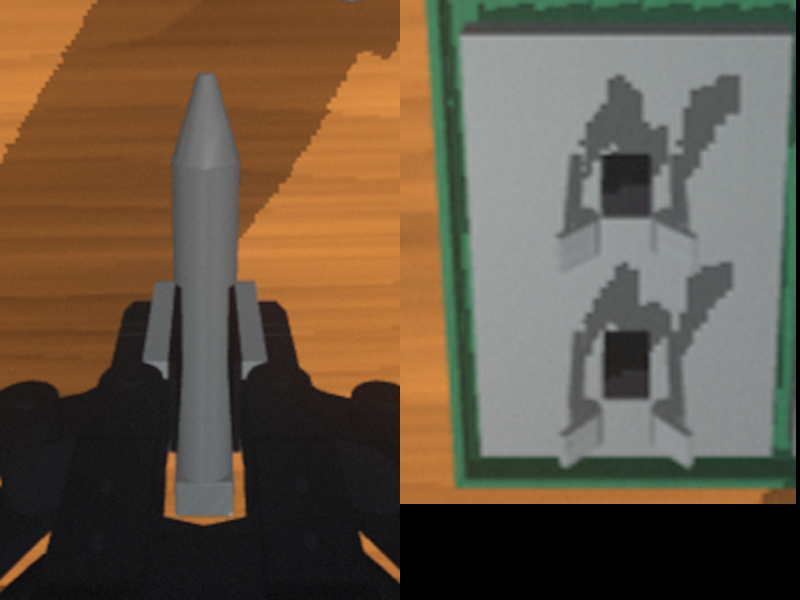

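The left panel shows the punch held straight and centred between the pads. The right panel shows both clips, with lips at crop rows 235–270 and 432–467.

```bash
python3 - <<'E'
from h import *
im,c=load('w7')
P=cast(c,[(264.4,275.3),(265,285),(302.5,275.3),(302.5,284),(265.4,330),(266,339.7),(301,330),(301.5,339.7)],.052)
print(P.round(4));a=P[:4].mean(0);b=P[4:].mean(0);print(a,b,(a+b)/2,np.degrees(np.arctan2((a-b)[1],(a-b)[0])))
im,c=load('w12')
t=cast(c,(180+206/2,120+72/2),.128);h=cast(c,(180+204/2,120+500/2),.128);print(t,h,(t+h)/2)
E
```

```text
[[0.5194 0.095  0.052 ]
 [0.5107 0.0949 0.052 ]
 [0.5186 0.0652 0.052 ]
 [0.5108 0.0652 0.052 ]
 [0.4672 0.0966 0.052 ]
 [0.4572 0.0965 0.052 ]
 [0.4664 0.0668 0.052 ]
 [0.4564 0.0664 0.052 ]]
[0.51486208 0.08007762 0.052     ] [0.46178938 0.08156662 0.052     ] [0.48832573 0.08082212 0.052     ] -1.6070623959649597
[[ 0.4764055  -0.21943445  0.128     ]] [[ 0.35390558 -0.21580867  0.128     ]] [[ 0.41515554 -0.21762156  0.128     ]]
```

```bash
python3 -c "
from h import *
go(.4875,.080,-1.6,.150)"
```

```text
shift [  64.6 -300.4   48.1] turn rad -0.001 now [ 0.4143 -0.2184  0.1982] [180.   -0.   -1.6] j6 56.9
```

```bash
python3 -m crank '[255,20,-36,0,0,255,28,-72,0,0,255,36,-108,0,0,255,46,-144,0,0,255,50,-180,0,0,255,55,-216,0,0,255,60,-252,0,0,255,65,-285,0,0,255,65,-300,0,0,255,65,-300,25,0,255,65,-300,48,0,255,65,-300,48,0,255,65,-300,48,0,255,65,-300,48,0]' 120; python3 -c "
from h import *
go(.4875,.080,-1.6,.108);print(state()['force'])
im,c=snap('w13')"
```

```text
time: 19.2
position: [0.4883, 0.0794, 0.1508]
tool_rot: [-180.0, -0.1, -1.7]
force: [0.1, -0.3, -1.8]
width: 0.121
finger_force: 119.8
shift [-0.9 -0.5 42.8] turn rad -0.002 now [0.4883 0.0794 0.1508] [-1.8e+02 -1.0e-01 -1.7e+00] j6 94.4
[ 0.0709614  -0.30520633 -1.79547665]
```

View pics/w13.png

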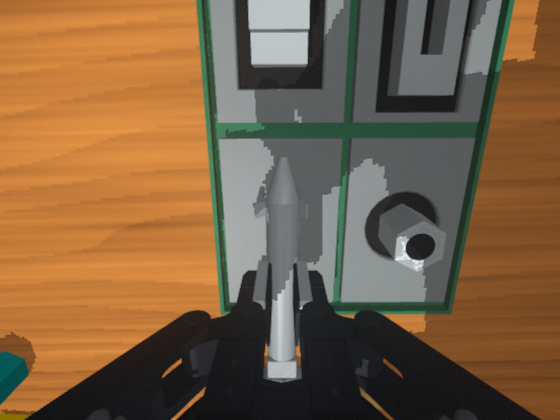

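The punch is lined up with the lips (255–268 and 299–309 either side of column 283). Pressing down in stages.

```bash
python3 -m crank '[255,0,0,15,0,255,0,0,25,0,255,0,0,29,0,255,0,0,32,0,255,0,0,35,0,255,0,0,38,0,255,0,0,38,0]' 120;python3 -m crank '[255,0,0,3,0,255,0,0,5,0,255,0,0,5,0,255,0,0,5,0]'
```

```text
time: 19.83
position: [0.4896, 0.08, 0.114]
tool_rot: [-179.9, -0.3, -1.6]
force: [2.8, 2.9, 4.1]
width: 0.122
finger_force: 120.4
time: 20.17
position: [0.4885, 0.08, 0.1081]
tool_rot: [-179.9, -0.1, -1.6]
force: [0.1, 2.3, 6.5]
width: 0.124
finger_force: 121.2
```

```bash
python3 -m crank '[255,0,0,1,0,255,0,0,2,0,255,0,0,2,0]';python3 -m crank '[255,0,0,1,0,255,0,0,2,0,255,0,0,2,0]'
```

```text
time: 20.42
position: [0.4886, 0.08, 0.108]
tool_rot: [-179.9, -0.1, -1.6]
force: [-5.6, 2.7, 15.0]
width: 0.123
finger_force: 121.8
time: 20.67
position: [0.4886, 0.08, 0.1079]
tool_rot: [-179.9, -0.1, -1.6]
force: [-9.3, 1.8, 24.6]
width: 0.122
finger_force: 122.9
```

It hit a hard stop at z = 0.108, the height I computed for home. I'll relax, release, lift and check.

```bash
python3 -m crank '[255,0,0,-3,0,255,0,0,-3,0,120,0,0,-3,0,120,0,0,-3,0,120,0,0,-3,0,120,0,0,-3,0,120,0,0,-30,0,120,0,0,-60,0,120,-30,0,-90,0,120,-60,0,-120,0,120,-60,0,-120,0,120,-60,0,-120,0]'; python3 -c "
from h import *
print(state()['force'])
im,c=snap('w14')
cv2.imwrite('pics/w14c.png',cv2.resize(im[0:300,130:430],(600,600),interpolation=cv2.INTER_CUBIC))"
```

```text
time: 21.67
position: [0.4279, 0.0813, 0.225]
tool_rot: [-180.0, -0.3, -1.6]
force: [-0.4, -0.8, -0.3]
width: 0.531
finger_force: 0.0
[-0.38241995 -0.78281677 -0.31714714]
```

View pics/w14c.png

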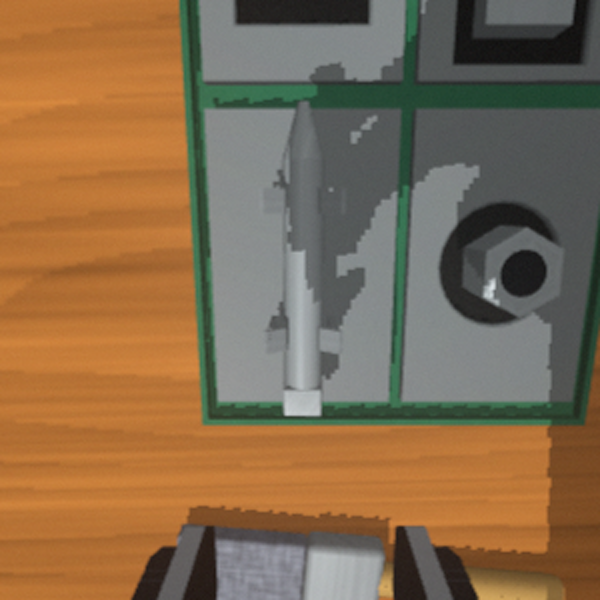

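The punch (303,255) sits between both clip pairs, at rows 200 and 340. Checking its centring numerically.

```bash
python3 - <<'E'
from h import *
im,c=load('w14')
f=lambda u,v,z:cast(c,(130+u/2,v/2),z)[0].round(4)
t=f(305,100,.037);h=f(302,416,.029);h2=f(303,391,.045);l=f(303,200,.052);m=f(303,341,.052)
print(t,h,h2,"mid",(t+h)/2,"clips",(l+m)/2, "lips y",f(264,341,.052),f(341,341,.052),"shank y edges",f(286,341,.037),f(321,341,.037))
cv2.imwrite('pics/s2.png',cv2.resize(grab_frame("scene")[200:320,170:340],(765,540),interpolation=cv2.INTER_CUBIC))
E
```

```text
[0.5507 0.0787 0.037 ] [0.4251 0.0836 0.029 ] [0.4411 0.0826 0.045 ] mid [0.4879  0.08115 0.033  ] clips [0.4895 0.0812 0.052 ] lips y [0.4639 0.0973 0.052 ] [0.463 0.067 0.052] shank y edges [0.4607 0.0892 0.037 ] [0.4603 0.0746 0.037 ]
```

View pics/s2.png

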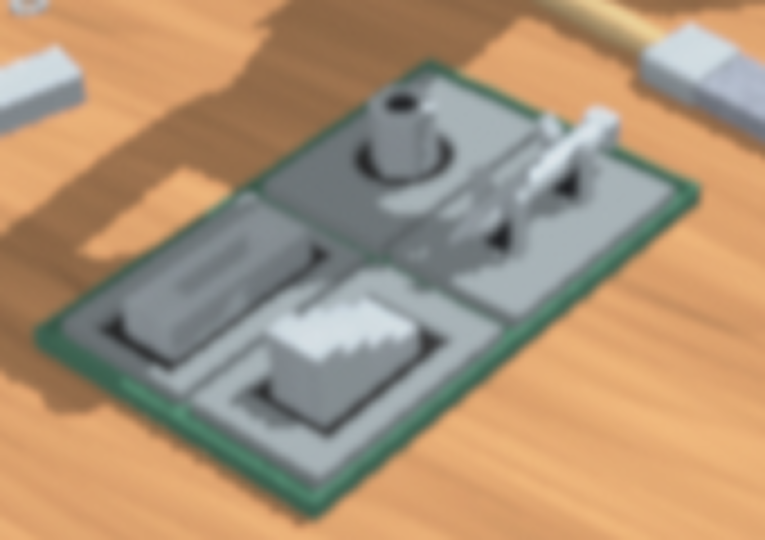

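```bash
python3 -c "
from rig import *
print(hand_in())"
```

```text
the job is handed in; nothing more can be done
None
```

The strap, step block and nut are seated in their recesses, the punch is pressed home in the clips and centred to about 2 mm, the plain bar and chisel are where they were, and the job was handed in at about 22 s of the 109 s allowed.

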